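Snap the torch-rest clip onto the gas pipe and seat it against the stop collar

ROBOT

A 6-joint arm with a two-finger parallel gripper is mounted at the origin on a cart in front of the work surface, level with it; the furniture and walls round the work are solid. World frame = base frame: x ahead of the robot, y to its left, z up, the work surface at z = 0. Lengths are in m, angles in degrees, forces in N, time in s.
With the tool pointing down it reaches from about 0.35 to 0.875 m from the base axis. Payload 4.2 kg.
Tool frame: the origin (TCP) lies on the front face of the gripper's body, between the roots of the fingers; the fingertips stand finger_overhang ahead of it and the grasp point (between the pads) lies 51 mm ahead of it (finger_overhang is the distance from the TCP to the fingertips, in m); z points along the fingers, y is the line along which they close (so a half turn about z gives the same grasp; the last joint's range is limited). The gripper opens to 87 mm and grips with 3 to 60 N. Pads are 19 mm wide; open, the fingers measure 117 mm over their backs; the gripper's body (75 mm by 190 mm) begins 51 mm behind the grasp point.
Start: joints at [86.379, 22.042, 0.453, 0, -68.411, -14.817], TCP at [0.198, 0.593, 0.292] pointing down, gripper open.
Joint ranges: [-179.83, 179.83], [-69.29, 118.12], [-61.27, 80.66], [-181.25, 117.63], [-171.15, -9.14], [-177.46, 177.46]. Speed limits (degrees/s): [159.86, 159.86, 180, 180, 180, 180].

INTERFACE

Orientations are given as a 3x3 rotation matrix whose columns are the frame's x, y, z axes.
In Python, from station import sense, capture, camera_model, finish_job, finger_overhang gives the robot as it stands. The module is installed in compiled form; this text tells all that it offers.
- The arm moves only by the tool jog_arm, never from a script. Its argument "rows" is a list that holds one entry, the list of rows, each a list of 4 numbers: the shift along the tool's x, y, z in m, then the turn about the tool's z in rad. A call has 1 to 20 rows; each row shifts and turns the commanded pose from where the row before left it, along the tool's axes as they then stand; what a row does not reach is not made up. A row lasts 1/8 s, in which the tool goes at most 62.5 mm and 10.7 degrees, less where a joint would pass 70% of its speed; a pose out of reach is approached as far as the arm can. A call is refused whole if a number of a shift passes 0.0625 or a number of a turn 0.188, either way. A call with a gripper value outside its range is refused whole. "claw" is the opening, from 0 (shut) to 1 (fully open), set as the call begins (left out, the last holds). The fingers move at their own pace and stop on an object; the grip force is fixed at half the most. Time passes only in rows, so rows that do not move let the fingers close. It gives the time, the measured TCP pose, the force, the opening and the grip force at its end, in the units of the state.
- sense(): the state, without advancing time (a new reading comes with each control period).
- capture(name): name is "side" or "top"; returns the picture (480x640x3 uint8, red, green, blue); there is no depth.
- camera_model(name): a dict with "fovy" (degrees; the focal length in pixels is half the picture's height over the tangent of half this angle, whatever the lens; pixels are square), "cx", "cy" (the principal point, pixels), "k1" (the pictures are not rectified: a ray, as slopes to the right and down, at radius r is drawn at 1 + k1 r^2 times it, then the intrinsics apply), "eye" and "rotation" of the camera in the world. Camera axes: x right, y down, z forward; pixel columns grow to the right and rows downward; lengths in m; the calibration is good to about 2 mm. A picture is of the moment at which its call begins. camera_model takes no time and is no camera call.
- finish_job(): hands the job in; it is judged then, once.
The state is a dict: "time_s": time; "joints": joint angles; "joint_velocities": joint speeds; "effort": joint torques, N m; "tcp_pos": TCP position; "ee_rot": TCP orientation; "wrist_force": force on the tool from outside, world axes, zero at the start; "moment": the same for the moment, N m; "gripper_width": opening from 0.0 (shut) to 1.0 (fully open); "gripper_force": force on a finger pad.
Only numpy, scipy, OpenCV 4.12 (cv2) and the standard library are available. Lean on these libraries where they do the work, as an engineer would, in place of code of your own. Each camera call takes 0.05 s, during which the arm holds its last target. There are 200 camera calls.

TASK

Snap the orange torch-rest clip squarely over the copper gas pipe, on the red side of the steel stop collar, without forcing it, until its spring arms have closed round the pipe and it is fully home. Then push it along the pipe against the collar's red face until you feel it bear, with a light push of about 10 N (never over 30 N), and leave it seated there. Do not disturb the glass block, the red scraper or the brush.

Things in the scene. Friction and masses are not known exactly. Their poses are not given: they have to be found in the camera images.
- clip: Loose sprung clip, ~85 g, orange block over two steel arms, standing mouth down on its arm tips. Origin: centre of its round seat (on the pipe's axis once seated), 14.6 mm above the tips. y runs along the pipe, x across, z up through the block; same either way round. Block ends at y = +-12 mm. Lands on the pipe's top at z = +11 mm. Seated, it slides along the pipe with 1 to 3 N.
- clip_grip (a point): Grasp point of the clip, in the middle of its orange block, 38 mm above the clip's origin; axes as the clip's. Block 22 mm wide in x, 24 mm in y, from 20 mm below to 10 mm above this point; two low prongs stand 13 mm higher on top.
- clip_mouth (a point): Middle of the clip's mouth, 14.6 mm below the clip's origin. Mouth about 27 mm wide at the flared tips, lips 15.5 mm apart 6 mm above it. The arms (20 mm long in y) spring outward, reaching x = +-17 mm. Pushing it on takes 10 to 20 N, most with the clip's origin about 13 mm short of the pipe's axis; from 8 mm on it snaps home by itself.
- pipe: Fixed copper pipe, 22 mm thick, level, on a grey board sloping 22 deg down towards the robot. Origin: pipe's middle, on its axis. y along the pipe, x up the slope, z square off the board. Board (150 x 262 mm) lies at z = -16.5 mm, so the clip goes on along -z, 2 mm left under its tips. Clear pipe from y = -111 to 111 mm between brackets that rise to z = 14 mm.
- collar: Steel stop collar clamped on the pipe, 30 mm across, 16 mm long in y. Origin: its centre, on the pipe's axis; axes as pipe. Its red end face looks to +y and lies at y = +8 mm; the clip belongs on that side and touches the face when the clip's origin is at y = +20 mm. It is rigid: on a stiff arm the push climbs from 0 to 25 N within about half a millimetre, so feel for it.
- cullet_block: Loose pale green glass block, 43 x 49 x 26 mm; a bystander. Origin: centre of its underside.
- scraper_red: Loose red scraper, 107 x 64 x 8 mm, lying flat; a bystander. Origin: centre of its underside.
- brush: Loose brush with red handle, 186 x 30 x 20 mm, lying flat; a bystander. Origin: centre of its underside.
Things that resemble listed ones, but are neither listed nor needed, are in the scene too. What is shaped like the clip but black or blue is not meant.

How it is judged (in metres and radians):
On the way, in this order (a step that is already met when the one before it is completed fails the run):
1. the clip has snapped on square and home on the pipe, on the red side of the collar (x of clip in the frame of pipe between -0.003 and 0.003 m and z of clip in the frame of pipe between -0.003 and 0.003 m and angle between the y axis of clip and the y axis of pipe, either way round below 0.12 rad and angle between the z axis of clip and the z axis of pipe, either way round below 0.2 rad and y of clip in the frame of collar above 0.018 m), for 0.2 s.
2. the clip, still on the pipe, is pushed against the collar with more than 5 N (x of clip in the frame of pipe between -0.003 and 0.003 m and z of clip in the frame of pipe between -0.003 and 0.003 m and angle between the y axis of clip and the y axis of pipe, either way round below 0.12 rad and angle between the z axis of clip and the z axis of pipe, either way round below 0.2 rad and contact force between clip and collar above 5 N), for 0.1 s.
At the end, for the whole second after the job is handed in: The clip is snapped on: its seat lies within 3 mm of the pipe's axis, it is square to the pipe (within 0.12 rad along it, 0.2 rad about it), its end is within 2.5 mm of the collar's red face, and it is at rest (all of step 1 and y of clip in the frame of collar below 0.0225 m and linear speed of clip below 0.01 m/s); the robot touches nothing.
It fails at once if the clip is pushed against the collar with more than 30 N (contact force between clip and collar above 30 N).
It fails at once if the clip is forced against the pipe and board with more than 60 N (contact force between clip and pipe above 60 N).
It fails at once if the glass block is moved by more than 20 mm (distance of cullet_block from where it was at the start of the episode above 0.02 m).
It fails at once if the red scraper is moved by more than 20 mm (distance of scraper_red from where it was at the start of the episode above 0.02 m).
It fails at once if the brush is moved by more than 20 mm (distance of brush from where it was at the start of the episode above 0.02 m).
It also fails if it takes over 62 s, if anything falls off the work surface, if the arm or the gripper's body presses on something with over 40 N, if the wrist force passes 120 N, or if a joint passes its speed limit or range.

## Working session

There is one attempt and no reset: what is moved stays moved. The work goes in short steps, Python scripts to look and compute and a tool call to move; the robot and the scene stay as the last step left them, time stands still between calls to the robot, and variables do not carry over. Pictures are saved under pics/ and viewed, at most 10 in all, crops included, and the job is handed in when it is done.

Besides the shell and the picture viewer there is one more tool, called after ">>>" as a command line: name --argument value ..., lists and objects as JSON in quotes. jog_arm: Moves the arm, as the interface text tells. Its arguments: {"type":"object","properties":{"rows":{"type":"array"},"claw":{"type":"number"}},"required":["rows"]}

```bash
mkdir -p pics
python3 - <<'E'
from station import *
import cv2
s=sense();print(s['time_s'],s['tcp_pos'],s['ee_rot'],finger_overhang,s['wrist_force'])
for n in('side','top'):
    im=capture(n);cv2.imwrite(f'pics/{n}0.png',im[:,:,::-1]);print(n,camera_model(n))
E
```

```text
0.0 [0.19751111 0.59247258 0.29114247] [[ 9.48613437e-01 -3.16436727e-01 -5.87236832e-04]
 [-3.16437245e-01 -9.48610952e-01 -2.17509449e-03]
 [ 1.31220492e-04  2.24914747e-03 -9.99997462e-01]] 0.0697 [0.14132428 0.14146644 0.25337109]
side {'fovy': 48.02995330108929, 'cx': 317.5658225674143, 'cy': 233.01648797883294, 'k1': 0.052732860787010415, 'eye': array([0.1953135 , 1.43019238, 0.82286489]), 'rotation': array([[-0.97281194, -0.11350068,  0.20187749],
       [-0.2314488 ,  0.44532832, -0.86493592],
       [ 0.00826905, -0.88814429, -0.4594903 ]])}
top {'fovy': 43.46964816989726, 'cx': 324.0781493860581, 'cy': 241.68704611687477, 'k1': -0.18480185752671596, 'eye': array([2.24325395e-01, 1.09427162e-03, 1.63534998e+00]), 'rotation': array([[-0.00390779, -0.98112329,  0.19334378],
       [-0.99998802,  0.00326427, -0.00364683],
       [ 0.00294686, -0.19335572, -0.9811243 ]])}
```

View pics/side0.png

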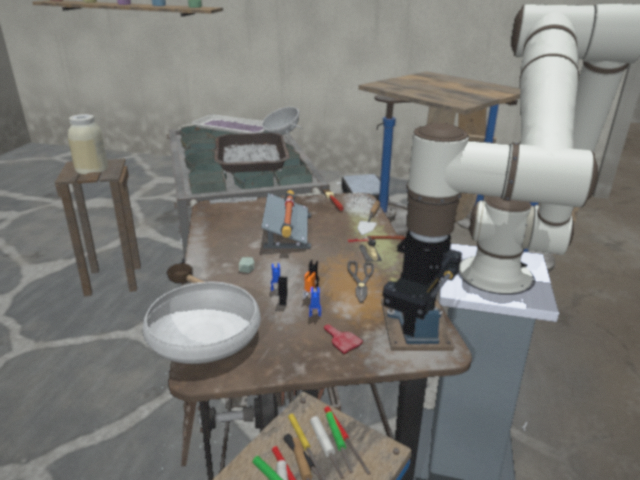

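View pics/top0.png

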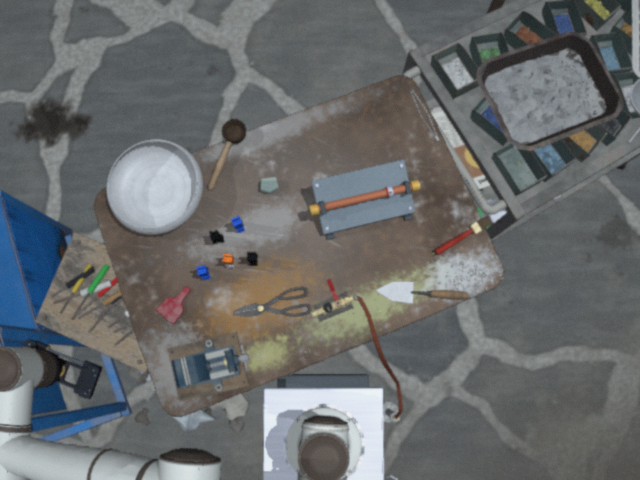

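The top view shows the orange clip near (227,260), the pipe from (315,210) to (416,187) and the collar near (390,189). In the side view the clip is near (310,282) and the pipe runs from (290,195) to (287,232). I'll zoom in on both.

Run:
```python
import cv2,numpy as np
t=cv2.imread('pics/top0.png');s=cv2.imread('pics/side0.png')
r=lambda im,x,y,w,h,W,H:cv2.resize(im[y:y+h,x:x+w],(W,H),interpolation=cv2.INTER_CUBIC)
a=np.hstack([r(t,190,205,80,80,400,400*80//80)[:300*400//300][:300],r(s,260,255,80,60,400,300)])
a=np.hstack([r(t,190,220,80,60,400,300),r(s,260,255,80,60,400,300)])
b=np.hstack([r(t,300,160,133,100,400,300),r(s,240,180,80,80,300,300),np.zeros((300,100,3),np.uint8)])
cv2.imwrite('pics/z0.png',np.vstack([a,b]))
```

```text
(no output)
```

View pics/z0.png

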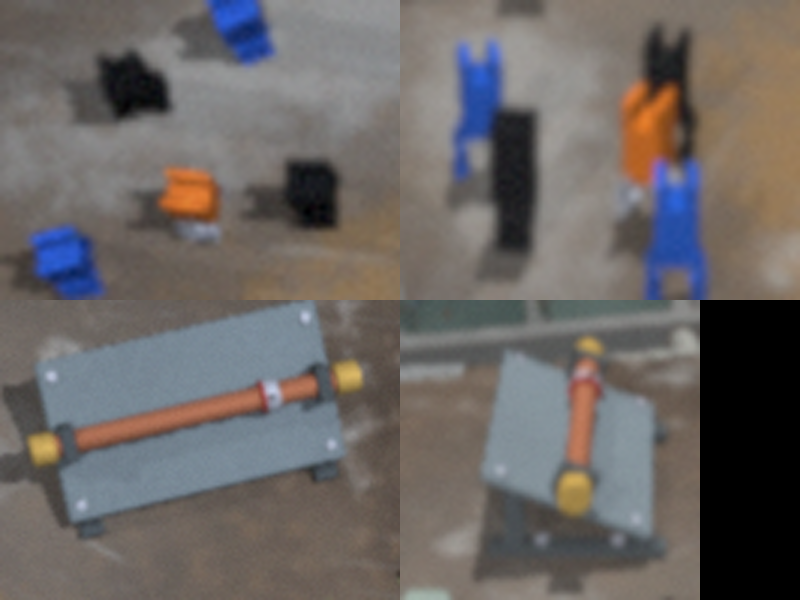

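The zoom shows the orange clip with its prong grooves running along image-x, so clip y is roughly world y. A black neighbour stands about 60 mm to its right. The collar's red side faces left (+y), and the pipe has yellow end caps. Next I triangulate these.

```bash
cat > h.py <<'E'
from station import *
import cv2,numpy as np
def ray(n,uv):
    m=camera_model(n);f=240/np.tan(np.radians(m['fovy']/2))
    K=np.array([[f,0,m['cx']],[0,f,m['cy']],[0,0,1]])
    p=cv2.undistortPoints(np.float64(uv).reshape(-1,1,2),K,np.array([m['k1'],0,0,0.]))[:,0]
    d=np.c_[p,np.ones(len(p))]@m['rotation'].T
    return m['eye'],d/np.linalg.norm(d,axis=1)[:,None]
def plane(n,uv,z):
    e,d=ray(n,uv);return e+d*((z-e[2])/d[:,2])[:,None]
def tri(a,b):
    e,d=ray('top',[a]);g,k=ray('side',[b]);d=d[0];k=k[0]
    s=np.linalg.lstsq(np.c_[d,-k],g-e,rcond=None)[0];P=e+s[0]*d;Q=g+s[1]*k
    return (P+Q)/2,np.linalg.norm(P-Q)
def blobs(im,lo,hi,roi,mn=6):
    x,y,w,h=roi;m=cv2.inRange(cv2.cvtColor(im,cv2.COLOR_RGB2HSV),lo,hi)
    k=np.zeros_like(m);k[y:y+h,x:x+w]=m[y:y+h,x:x+w]
    n,l,st,c=cv2.connectedComponentsWithStats(k)
    return [(c[i].round(2),st[i]) for i in range(1,n) if st[i,4]>=mn],k,l
E
python3 - <<'E'
from h import *
T=cv2.imread('pics/top0.png')[:,:,::-1].copy();S=cv2.imread('pics/side0.png')[:,:,::-1].copy()
for nm,im,r1,r2 in(('top',T,(300,170,130,60),(210,245,35,30)),('side',S,(260,180,60,75),(295,265,30,35))):
    for c,lo,hi in(('yel',(19,110,90),(32,255,255)),('cop',(5,90,60),(15,255,255)),('red',(174,110,60),(180,255,255)),('red0',(0,110,60),(4,255,255)),('wht',(0,0,170),(180,50,255))):
        print(nm,c,[(b[0].tolist(),b[1].tolist()) for b in blobs(im,lo,hi,r1)[0]])
    print(nm,'clip',[(b[0].tolist(),b[1].tolist()) for b in blobs(im,(5,170,80),(22,255,255),r2)[0]])
E
```

```text
top yel [([415.29, 185.01], [411, 180, 9, 11, 75]), ([313.82, 209.28], [310, 204, 9, 11, 80])]
top cop [([410.56, 185.89], [410, 183, 2, 7, 9]), ([399.49, 188.88], [394, 185, 12, 9, 80]), ([355.89, 199.32], [325, 189, 63, 21, 434]), ([318.91, 208.18], [318, 205, 3, 7, 11])]
top red []
top red0 []
top wht [([316.64, 184.91], [315, 184, 4, 3, 11]), ([390.26, 189.63], [388, 187, 6, 7, 27]), ([409.8, 207.5], [409, 206, 3, 4, 10]), ([326.8, 228.0], [325, 227, 4, 3, 10])]
top clip [([227.7, 258.86], [222, 254, 11, 10, 76])]
side yel [([290.31, 191.46], [288, 190, 5, 4, 13]), ([285.91, 230.85], [282, 226, 9, 11, 78])]
side cop [([289.9, 196.7], [288, 196, 5, 3, 10]), ([288.03, 211.92], [285, 202, 8, 22, 118])]
side red []
side red0 []
side wht []
side clip [([309.36, 279.75], [305, 272, 11, 19, 148])]
```

Run:
```python
from h import *
T=cv2.imread('pics/top0.png')[:,:,::-1].copy();S=cv2.imread('pics/side0.png')[:,:,::-1].copy()
def dot(im,u,v,r=3):
    g=im.mean(2);u=int(round(u));v=int(round(v));p=g[v-r:v+r+1,u-r:u+r+1];w=np.clip(p-np.percentile(p,70),0,None)
    y,x=np.mgrid[v-r:v+r+1,u-r:u+r+1];return ((x*w).sum()/w.sum()).round(2),((y*w).sum()/w.sum()).round(2)
tp=[(316.6,184.9),(326.8,228),(409.8,207.5),(401.8,165.5)];sp=[(266.7,225.3),(303.2,237.9),(304.3,207.5)]
tp=[dot(T,*p) for p in tp];sp=[dot(S,*p) for p in sp];print(tp,sp)
P=[]
for a,b in zip(tp,sp): p,e=tri(a,b);P.append(p);print('screw',p.round(4),round(e,4))
P=np.array(P)
print('edge x',P[0]-P[1],np.linalg.norm(P[0]-P[1]),'slope',np.degrees(np.arcsin((P[0]-P[1])[2]/np.linalg.norm(P[0]-P[1]))),'edge y',P[1]-P[2],np.linalg.norm(P[1]-P[2]))
for a,b in(((313.82,209.28),(285.91,230.85)),((415.29,185.01),(290.31,191.46)),((227.7,258.86),(309.36,279.75))): p,e=tri(a,b);print('tri',p.round(4),round(e,4))
# collar pixel profile in both views along the pipe
for u in range(380,400): v=int(round(189.3-(u-390.3)*.235)); print(u,T[v-1:v+2,u].mean(0).astype(int).tolist(),end=' ')
print()
for v in range(192,212): print(v,S[v,287:291].mean(0).astype(int).tolist(),end=' ')
_,k,_=blobs(T,(5,150,60),(22,255,255),(210,245,35,30))
print(cv2.minAreaRect(cv2.findNonZero(k)));
for v in range(252,272): print(v,' '.join('%3d/%3d'%(T[v,u,0],T[v,u,2]) for u in range(218,238)))
```

```text
[(np.float64(316.61), np.float64(184.88)), (np.float64(326.76), np.float64(227.87)), (np.float64(409.84), np.float64(207.61)), (np.float64(401.1), np.float64(165.08))] [(np.float64(266.26), np.float64(224.66)), (np.float64(302.58), np.float64(237.76)), (np.float64(302.95), np.float64(209.19))]
screw [0.6877 0.015  0.0791] 0.0019
screw [ 0.5792 -0.0122  0.0336] 0.0017
screw [ 0.6389 -0.2433  0.0217] 0.0018
edge x [0.10855353 0.02715133 0.04548124] 0.12078744753058021 slope 22.11949194212712 edge y [-0.05969494  0.23107681  0.01191656] 0.23896021059851985
tri [0.6225 0.0226 0.0697] 0.0019
tri [ 0.6866 -0.2513  0.0811] 0.0019
tri [0.4905 0.2531 0.0551] 0.0014
380 [170, 110, 85] 381 [159, 106, 86] 382 [164, 106, 85] 383 [167, 108, 84] 384 [167, 107, 81] 385 [165, 104, 81] 386 [145, 78, 66] 387 [159, 99, 105] 388 [178, 153, 169] 389 [180, 180, 200] 390 [184, 193, 216] 391 [182, 187, 207] 392 [171, 161, 172] 393 [163, 126, 119] 394 [156, 104, 85] 395 [162, 106, 84] 396 [169, 111, 87] 397 [171, 110, 86] 398 [159, 106, 85] 399 [162, 104, 82] 
192 [162, 138, 90] 193 [134, 120, 91] 194 [108, 9
[... 2946 characters left out ...]
/117 115/122 113/100 109/ 85 111/ 87 108/ 87
268 106/ 91 104/ 92 103/ 90 105/ 92 108/ 91 105/ 89 103/ 86 101/ 84 103/ 89 111/ 98 110/103  98/ 94  89/ 88  92/ 88  98/ 93 113/109 113/ 94 114/ 87 113/ 86 106/ 86
269 101/ 87 107/ 92 107/ 89 109/ 92 112/ 96 109/ 92 110/ 93 107/ 89 111/ 95 109/ 92 105/ 90 105/ 90 102/ 87 103/ 87 106/ 92 107/ 91 114/ 92 117/ 93 115/ 89 116/ 93
270  96/ 81 100/ 83 106/ 89 110/ 87 109/ 88 108/ 91 109/ 88 109/ 93 110/ 96 107/ 91 109/ 92 113/ 95 114/ 95 112/ 94 111/ 91 114/ 95 110/ 93 116/ 94 116/ 94 113/ 91
271  96/ 80  99/ 83  99/ 83 104/ 85 108/ 89 104/ 87 108/ 91 107/ 91 108/ 93 110/ 92 111/ 91 112/ 95 112/ 92 111/ 95 112/ 92 113/ 94 110/ 91 112/ 91 112/ 92 117/ 95
```

Run:
```python
from h import *
A=lambda n,p,z:print(n,p,z,plane(n,[p],z)[0].round(4))
A('top',(313.82,209.28),.071);A('top',(415.29,185.01),.071);A('top',(390.3,189.5),.083)
A('top',(386,190.4),.083);A('top',(393.5,188.6),.083)
A('top',(326.76,227.87),.0336);A('top',(409.84,207.61),.0336);A('top',(316.61,184.88),.0791);A('top',(401.1,165.08),.0791)
A('side',(285.91,230.85),.071)
for p,z in(((227.5,261.9),.0626),((227.5,261.9),.0756),((227.5,253.6),.0626),((227.5,253.6),.0756),((229.5,267.7),0),((222.5,259),.0626),((233,259),.0626),((227,263.6),.0326)):A('top',p,z)
S=cv2.imread('pics/side0.png')[:,:,::-1]
for v in range(268,304,2): print(v,' '.join('%3d/%3d'%(S[v,u,0],S[v,u,2]) for u in range(302,320)))
```

```text
top (313.82, 209.28) 0.071 [0.6212 0.0224 0.071 ]
top (415.29, 185.01) 0.071 [ 0.6887 -0.2531  0.071 ]
top (390.3, 189.5) 0.083 [ 0.6724 -0.183   0.083 ]
top (386, 190.4) 0.083 [ 0.6699 -0.1714  0.083 ]
top (393.5, 188.6) 0.083 [ 0.675  -0.1917  0.083 ]
top (326.76, 227.87) 0.0336 [ 0.5783 -0.0123  0.0336]
top (409.84, 207.61) 0.0336 [ 0.6349 -0.2416  0.0336]
top (316.61, 184.88) 0.0791 [0.6868 0.0148 0.0791]
top (401.1, 165.08) 0.0791 [ 0.7427 -0.2151  0.0791]
side (285.91, 230.85) 0.071 [0.6228 0.0248 0.071 ]
top (227.5, 261.9) 0.0626 [0.4804 0.2521 0.0626]
top (227.5, 261.9) 0.0756 [0.4783 0.25   0.0756]
top (227.5, 253.6) 0.0626 [0.5028 0.2527 0.0626]
top (227.5, 253.6) 0.0756 [0.5005 0.2506 0.0756]
top (229.5, 267.7) 0 [0.4743 0.2561 0.    ]
top (222.5, 259) 0.0626 [0.4882 0.2657 0.0626]
top (233, 259) 0.0626 [0.4882 0.2375 0.0626]
top (227, 263.6) 0.0326 [0.4806 0.2581 0.0326]
268 132/117 131/115 132/116 129/113 127/111 119/102  92/ 78  60/ 53  37/ 38  34/ 36  32/ 35  32/ 34  33/ 36  32/ 34  37/ 30  76/ 58 112/ 85 130/ 95
270 131/114 129/113 130/116 130/110 132/109 130/ 98 108/
[... 1759 characters left out ...]
/162 147/156 137/134 126/116 113/130  81/155  52/170  44/186  48/205  43/211  45/197  42/172  50/156  82/139
296 140/135 140/142 134/142 122/132 107/112 105/100 118/106 122/110 107/125  78/151  48/167  40/185  42/200  45/206  42/198  41/177  54/162  81/140
298 131/123 121/118 111/110  97/ 92  84/ 76  84/ 71  91/ 77  88/ 82  82/113  61/146  46/162  40/169  37/171  38/169  41/170  41/165  47/155  76/134
300 118/104  97/ 83  87/ 74  86/ 72  82/ 69  77/ 65  79/ 67  77/ 74  69/107  54/147  43/162  37/164  37/164  38/165  41/165  35/162  49/156  74/132
302 118/103  99/ 83  86/ 73  81/ 68  79/ 67  77/ 63  79/ 66  75/ 76  70/111  52/148  42/163  37/164  37/164  40/165  35/164  40/163  48/155  72/132
```

>>> jog_arm --rows '[[[0,0,0,-0.112],[0.0357,0.0272,0,0],[0.0357,0.0272,0,0],[0.0357,0.0272,0,0],[0.0357,0.0272,0,0],[0.0357,0.0272,0,0],[0.0357,0.0272,0,0],[0.0357,0.0272,0,0],[0.0357,0.0272,0,0],[0.0357,0.0272,0,0],[0.0357,0.0272,0,0],[0,0,0.04,0],[0,0,0.04,0],[0,0,0.03,0],[0,0,0,0]]]' --claw 0.5

```text
time_s: 1.98
tcp_pos: [0.489, 0.2514, 0.1797]
ee_rot: [[0.978, -0.209, -0.005], [-0.209, -0.978, -0.004], [-0.004, 0.005, -1.0]]
wrist_force: [-0.7, 0.5, 0.2]
gripper_width: 0.497
gripper_force: 0.0
```

Run:
```python
from h import *
t=capture('top');s=capture('side')
r=lambda im,x,y:cv2.resize(im[y:y+75,x:x+100],(400,300),interpolation=cv2.INTER_CUBIC)[:,:,::-1]
cv2.imwrite('pics/z1.png',np.hstack([r(t,180,220),r(s,260,230)]))
```

```text
(no output)
```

View pics/z1.png

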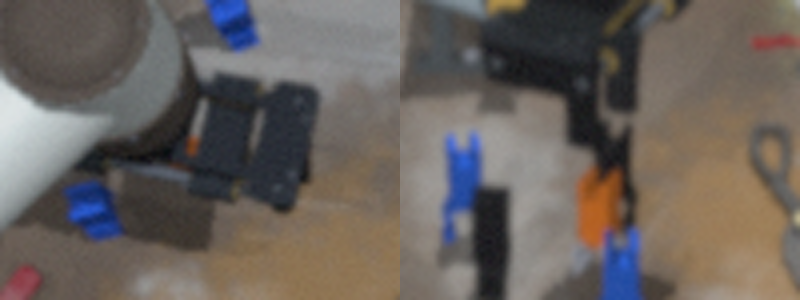

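The fingers sit in line above the orange clip: finger tip about (307,267) in the side view, clip at (309,281). I'll descend and grip.

>>> jog_arm --rows '[[[0,0,0.025,0],[0,0,0.025,0],[0,0,0.016,0],[0,0,0.01,0],[0,0,0,0],[0,0,0,0]]]'

```text
time_s: 2.82
tcp_pos: [0.4907, 0.2529, 0.1071]
ee_rot: [[0.978, -0.208, 0.001], [-0.208, -0.978, 0.001], [0.001, -0.001, -1.0]]
wrist_force: [0.1, -0.1, 0.7]
gripper_width: 0.501
gripper_force: 0.0
```

>>> jog_arm --rows '[[[0,0,0,0],[0,0,0,0],[0,0,0,0],[0,0,0,0],[0,0,0,0],[0,0,0,0]]]' --claw 0.0

```text
time_s: 3.58
tcp_pos: [0.4903, 0.2526, 0.1065]
ee_rot: [[0.978, -0.208, 0.0], [-0.208, -0.978, 0.0], [0.0, -0.0, -1.0]]
wrist_force: [0.4, 0.6, 2.8]
gripper_width: 0.276
gripper_force: 30.0
```

>>> jog_arm --rows '[[[0,0,-0.02,0],[0,0,-0.04,0],[0,0,-0.05,0],[0,0,-0.05,0],[0,0,0,-0.15],[0,0,0,-0.15],[0,0,0,-0.15],[0.008,0.0468,0,0],[0.008,0.0468,0,0],[0.008,0.0468,0,0],[0.008,0.0468,0,0],[0.008,0.0468,0,0],[0.008,0.0468,0,0],[0.008,0.0468,0,0],[0.008,0.0468,0,0],[0.008,0.0468,0,0],[0,0,0.02,0],[0,0,0,0],[0,0,0,0]]]'

```text
time_s: 5.95
tcp_pos: [0.6603, -0.1391, 0.2464]
ee_rot: [[0.971, 0.239, -0.0], [0.239, -0.971, -0.0], [-0.0, 0.0, -1.0]]
wrist_force: [0.3, 0.8, -0.7]
gripper_width: 0.275
gripper_force: 30.0
```

Run:
```python
from h import *
s=sense();print(s['tcp_pos'],s['wrist_force'],s['moment'],s['gripper_width'])
t=capture('top');s=capture('side')
r=lambda im,x,y:cv2.resize(im[y:y+100,x:x+100],(400,400),interpolation=cv2.INTER_CUBIC)[:,:,::-1]
cv2.imwrite('pics/side2.png',s[:,:,::-1]);cv2.imwrite('pics/top2.png',t[:,:,::-1])
cv2.imwrite('pics/z2.png',np.hstack([r(t,320,140),r(s,240,150)]))
```

```text
[ 0.66031842 -0.13909564  0.24643413] [ 0.30253319  0.82556062 -0.71078311] [-0.09803221 -0.07530062  0.00828631] 0.27505964426907226
```

View pics/z2.png

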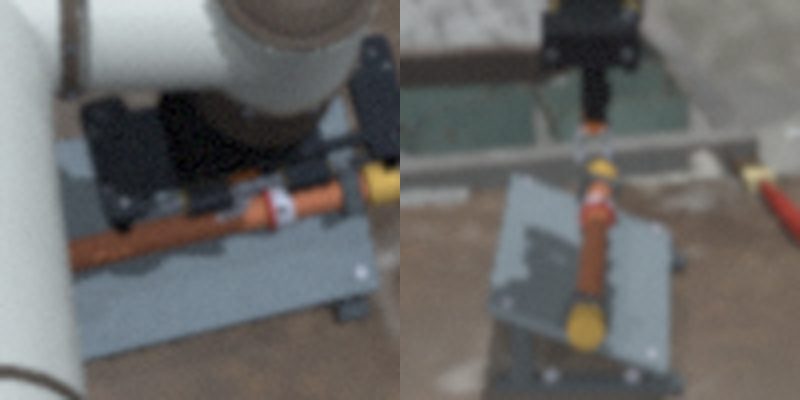

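Run:
```python
from h import *
S=cv2.imread('pics/side2.png')[:,:,::-1].copy()
for v in range(178,196,1): print(v,' '.join('%3d,%3d,%3d'%tuple(S[v,u]) for u in range(282,296)))
ey=np.array([-.239,.971,0]);ex=np.array([.971,.239,0])
def at(uv,P):  # ray meets plane through P normal ey -> (x offset, z)
    e,d=ray('side',[uv]);q=e+d[0]*((P-e)@ey/(d[0]@ey));return ((q-P)@ex).round(4),q[2].round(4)
P=np.array([.6603,-.1391,0])+ey*.01
for uv in((284.5,187.5),(292,187.5),(288.2,187.5),(288.5,182)):print(uv,at(uv,P))
# pipe axis in side at same plane
for uv in((288.03,211.92),):
    for z in(.071,.075,.08):
        e,d=ray('side',[uv]);q=e+d[0]*((z-e[2])/d[0][2]);print('pipe',z,((q-np.array([.655,-.1154,0]))@ex).round(4),((q-np.array([.655,-.1154,0]))@ey).round(4))
```

```text
178  85, 94, 91  86, 99, 93  86, 93, 87  75, 71, 64  52, 44, 39  32, 27, 24  30, 30, 30  33, 32, 32  32, 36, 37  56, 63, 63  80, 91, 88  90,103, 99  91,106,101  92,106,103
179  87,100, 96  88,101, 97  85, 93, 87  77, 72, 66  62, 51, 47  47, 35, 33  45, 34, 32  43, 33, 33  41, 38, 36  60, 63, 61  78, 90, 87  89,102, 99  93,106,103  92,106,103
180  87,101, 97  91,103,100  91, 96, 93  88, 82, 75  88, 66, 56  84, 56, 42  79, 49, 34  75, 50, 35  72, 52, 44  74, 65, 61  82, 86, 84  87,101, 98  93,107,103  92,106,103
181  87,102, 99  94,106,104 106,107,104 115,100, 94 123, 93, 80 124, 78, 56 121, 73, 44 116, 74, 53 108, 79, 66 103, 85, 77  92, 91, 91  92,102,101  93,107,104  91,105,102
182  91,105,103  99,109,109 118,117,118 132,118,116 140,113,104 138, 97, 79 134, 85, 60 132, 91, 77 128,103, 95 114, 99, 96 106,104,104  98,107,108  93,107,105  94,108,106
183  92,106,103 104,114,115 122,124,129 128,123,123 126,115,111 128,105, 97 126, 99, 86 126,104, 96 121,111,109 114,111,112 112,114,116 105,113,113 103,113,110 102,113,109
184  98,108,105 108,118,119 115,121,126 113,116,119 112,114,112 113,
[... 1591 characters left out ...]
 164,140, 92 161,136, 87 145,124, 85 116,106, 89 101, 99, 96
194  90, 92, 88  92, 93, 91  90, 91, 91  85, 85, 85  81, 82, 82  88, 86, 86 102, 95, 89 117,104, 90 127,112, 93 131,116, 94 133,119, 91 129,115, 92 114,108, 98 105,104,101
195  95, 94, 91  98, 96, 95  93, 92, 92  81, 84, 84  78, 78, 79  91, 81, 78 114, 92, 84 133,101, 88 134,106, 92 123,103, 92 111,101, 92 105,101, 93 104,103,100 105,104, 99
(284.5, 187.5) (np.float64(0.0129), np.float64(0.1483))
(292, 187.5) (np.float64(-0.0115), np.float64(0.1484))
(288.2, 187.5) (np.float64(0.0008), np.float64(0.1484))
(288.5, 182) (np.float64(-0.0005), np.float64(0.1675))
pipe 0.071 0.0013 0.0076
pipe 0.075 0.0009 0.0161
pipe 0.08 0.0004 0.0267
```

Clip arms span u 284.5–292 at v 187 in the side view, so the clip is centred on the tool within 1 mm and in line with the pipe. I'll lower it.

>>> jog_arm --rows '[[[0,0,0.02,0],[0,0,0.02,0],[0,0,0.016,0],[0,0,0.004,0],[0,0,0,0],[0,0,0,0]]]'

```text
time_s: 6.8
tcp_pos: [0.6608, -0.1395, 0.1873]
ee_rot: [[0.971, 0.238, 0.002], [0.238, -0.971, -0.0], [0.002, 0.001, -1.0]]
wrist_force: [-0.2, -0.7, -1.9]
gripper_width: 0.27
gripper_force: 30.0
```

>>> jog_arm --rows '[[[0,0,0.001,0],[0,0,0.001,0],[0,0,0.001,0],[0,0,0,0],[0,0,0,0]]]'

```text
time_s: 7.42
tcp_pos: [0.6603, -0.1395, 0.1833]
ee_rot: [[0.971, 0.238, 0.0], [0.238, -0.971, -0.0], [-0.0, 0.0, -1.0]]
wrist_force: [1.1, 0.1, -0.5]
gripper_width: 0.268
gripper_force: 30.0
```

>>> jog_arm --rows '[[[0,0,0.001,0],[0,0,0.001,0],[0,0,0,0],[0,0,0,0]]]'

```text
time_s: 7.92
tcp_pos: [0.6603, -0.1394, 0.1812]
ee_rot: [[0.971, 0.238, 0.0], [0.238, -0.971, -0.0], [0.0, 0.0, -1.0]]
wrist_force: [0.7, 0.3, -1.3]
gripper_width: 0.273
gripper_force: 30.0
```

>>> jog_arm --rows '[[[0,0,0.001,0],[0,0,0.001,0],[0,0,0,0],[0,0,0,0]]]'

```text
time_s: 8.43
tcp_pos: [0.6607, -0.1395, 0.1796]
ee_rot: [[0.971, 0.238, 0.001], [0.238, -0.971, -0.0], [0.001, 0.0, -1.0]]
wrist_force: [1.9, 0.3, 0.3]
gripper_width: 0.274
gripper_force: 30.0
```

>>> jog_arm --rows '[[[0,0,0.001,0],[0,0,0,0],[0,0,0,0]]]'

```text
time_s: 8.8
tcp_pos: [0.661, -0.1394, 0.1788]
ee_rot: [[0.971, 0.238, 0.002], [0.238, -0.971, -0.0], [0.002, 0.001, -1.0]]
wrist_force: [1.5, 0.3, 2.8]
gripper_width: 0.276
gripper_force: 30.0
```

>>> jog_arm --rows '[[[0,0,0.001,0],[0,0,0,0],[0,0,0,0]]]'

```text
time_s: 9.18
tcp_pos: [0.6611, -0.1395, 0.1783]
ee_rot: [[0.971, 0.238, 0.003], [0.238, -0.971, -0.0], [0.002, 0.001, -1.0]]
wrist_force: [2.5, 1.3, 5.6]
gripper_width: 0.275
gripper_force: 30.0
```

>>> jog_arm --rows '[[[-0.0014,0,0,0],[-0.0014,0,0,0],[-0.0014,0,0.0001,0],[-0.0013,0,0.0002,0],[0,0,0,0],[0,0,0,0]]]'

```text
time_s: 9.93
tcp_pos: [0.658, -0.14, 0.1779]
ee_rot: [[0.971, 0.239, 0.009], [0.239, -0.971, 0.0], [0.009, 0.002, -1.0]]
wrist_force: [7.9, 3.3, 2.3]
gripper_width: 0.274
gripper_force: 30.0
```

>>> jog_arm --rows '[[[-0.0014,0,0.0003,0],[-0.0014,0,0.0003,0],[-0.0014,0,0.0003,0],[-0.0013,0,0.0003,0],[0,0,0,0],[0,0,0,0]]]'

```text
time_s: 10.68
tcp_pos: [0.6528, -0.1414, 0.1771]
ee_rot: [[0.971, 0.239, 0.01], [0.239, -0.971, 0.0], [0.009, 0.002, -1.0]]
wrist_force: [6.7, 2.1, 3.9]
gripper_width: 0.275
gripper_force: 30.0
```

>>> jog_arm --rows '[[[-0.0014,0,0.0004,0],[-0.0014,0,0.0004,0],[-0.0014,0,0.0004,0],[-0.0013,0,0.0004,0],[0,0,0,0],[0,0,0,0]]]'

```text
time_s: 11.42
tcp_pos: [0.6475, -0.1428, 0.1759]
ee_rot: [[0.971, 0.239, 0.01], [0.239, -0.971, 0.0], [0.01, 0.002, -1.0]]
wrist_force: [7.8, 2.4, 5.0]
gripper_width: 0.271
gripper_force: 30.0
```

Run:
```python
from h import *
s=capture('side')
cv2.imwrite('pics/z3.png',cv2.resize(s[170:230,260:320],(600,600),interpolation=cv2.INTER_CUBIC)[:,:,::-1])
```

```text
(no output)
```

View pics/z3.png

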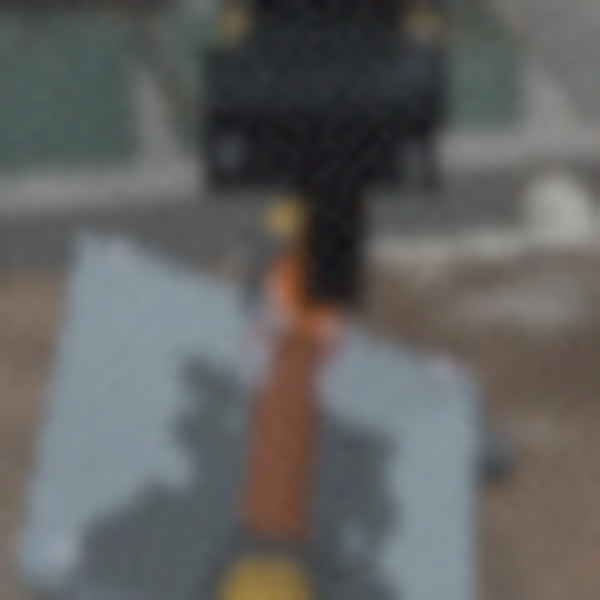

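The orange block's lower edge, about (300,305) to (340,320) in the crop, now slopes like the board, so the clip is pivoting in the grip and still sits on the pipe. Continuing.

>>> jog_arm --rows '[[[-0.0014,0,0.0005,0],[-0.0014,0,0.0005,0],[-0.0014,0,0.0005,0],[-0.0014,0,0.0005,0],[-0.0014,0,0.0006,0],[0,0,0,0],[0,0,0,0]]]'

```text
time_s: 12.35
tcp_pos: [0.6407, -0.1446, 0.1735]
ee_rot: [[0.971, 0.239, 0.01], [0.239, -0.971, -0.0], [0.009, 0.003, -1.0]]
wrist_force: [6.2, 1.7, 5.3]
gripper_width: 0.277
gripper_force: 30.0
```

>>> jog_arm --rows '[[[0.0004,0,0.0009,0],[0.0004,0,0.0009,0],[0.0004,0,0.0009,0],[0,0,0,0],[0,0,0,0]]]'

```text
time_s: 12.98
tcp_pos: [0.6406, -0.1447, 0.173]
ee_rot: [[0.971, 0.24, 0.007], [0.24, -0.971, -0.001], [0.007, 0.003, -1.0]]
wrist_force: [1.1, 2.1, 15.1]
gripper_width: 0.272
gripper_force: 30.0
```

>>> jog_arm --rows '[[[0.0004,0,0.0009,0],[0.0004,0,0.0009,0],[0,0,0,0],[0,0,0,0]]]'

```text
time_s: 13.48
tcp_pos: [0.6411, -0.1448, 0.1721]
ee_rot: [[0.971, 0.24, 0.007], [0.24, -0.971, -0.002], [0.006, 0.003, -1.0]]
wrist_force: [-1.7, 2.8, 18.9]
gripper_width: 0.272
gripper_force: 30.0
```

>>> jog_arm --rows '[[[0.0004,0,0.0009,0],[0.0004,0,0.0009,0],[0,0,0,0],[0,0,0,0]]]'

```text
time_s: 13.98
tcp_pos: [0.6415, -0.1449, 0.1714]
ee_rot: [[0.971, 0.24, 0.006], [0.24, -0.971, -0.002], [0.005, 0.004, -1.0]]
wrist_force: [-3.7, 2.6, 23.7]
gripper_width: 0.279
gripper_force: 30.0
```

>>> jog_arm --rows '[[[0.0004,0,0.0009,0],[0.0004,0,0.0009,0],[0,0,0,0],[0,0,0,0]]]'

```text
time_s: 14.48
tcp_pos: [0.6421, -0.145, 0.1699]
ee_rot: [[0.971, 0.24, 0.006], [0.24, -0.971, -0.003], [0.005, 0.004, -1.0]]
wrist_force: [-4.1, 1.5, 23.9]
gripper_width: 0.276
gripper_force: 30.0
```

>>> jog_arm --rows '[[[0.0004,0,0.0009,0],[0.0004,0,0.0009,0],[0,0,0,0],[0,0,0,0]]]'

```text
time_s: 14.98
tcp_pos: [0.6431, -0.145, 0.1677]
ee_rot: [[0.971, 0.24, 0.006], [0.24, -0.971, -0.003], [0.005, 0.004, -1.0]]
wrist_force: [-3.5, 0.3, 21.0]
gripper_width: 0.274
gripper_force: 30.0
```

>>> jog_arm --rows '[[[0.0004,0,0.0009,0],[0,0,0,0],[0,0,0,0]]]'

```text
time_s: 15.35
tcp_pos: [0.6436, -0.145, 0.1661]
ee_rot: [[0.971, 0.239, 0.006], [0.239, -0.971, -0.003], [0.005, 0.004, -1.0]]
wrist_force: [-2.3, -0.2, 19.2]
gripper_width: 0.275
gripper_force: 30.0
```

>>> jog_arm --rows '[[[0.0004,0,0.0009,0],[0.0004,0,0.0009,0],[0,0,0,0],[0,0,0,0]]]'

```text
time_s: 15.85
tcp_pos: [0.6454, -0.1437, 0.1592]
ee_rot: [[0.971, 0.238, 0.008], [0.238, -0.971, -0.0], [0.007, 0.002, -1.0]]
wrist_force: [8.7, 0.3, -1.1]
gripper_width: 0.271
gripper_force: 30.0
```

>>> jog_arm --rows '[[[0.0004,0,0.0009,0],[0.0004,0,0.0009,0],[0,0,0,0],[0,0,0,0]]]'

```text
time_s: 16.35
tcp_pos: [0.6457, -0.1434, 0.1582]
ee_rot: [[0.971, 0.239, 0.006], [0.239, -0.971, -0.0], [0.006, 0.002, -1.0]]
wrist_force: [5.8, 1.8, 4.3]
gripper_width: 0.27
gripper_force: 30.0
```

Snapped on: the force dropped from 19 N to about 0. I'll press lightly to confirm it is home.

>>> jog_arm --rows '[[[0.0004,0,0.0009,0],[0.0004,0,0.0009,0],[0,0,0,0],[0,0,0,0]]]'

```text
time_s: 16.85
tcp_pos: [0.6458, -0.1433, 0.1581]
ee_rot: [[0.971, 0.239, 0.005], [0.239, -0.971, -0.001], [0.004, 0.002, -1.0]]
wrist_force: [2.2, 2.3, 12.0]
gripper_width: 0.278
gripper_force: 30.0
```

Run:
```python
from h import *
t=capture('top');s=capture('side')
r=lambda im,x,y:cv2.resize(im[y:y+60,x:x+60],(400,400),interpolation=cv2.INTER_CUBIC)[:,:,::-1]
cv2.imwrite('pics/z4.png',np.hstack([r(t,350,160),r(s,260,175)]))
```

```text
(no output)
```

View pics/z4.png

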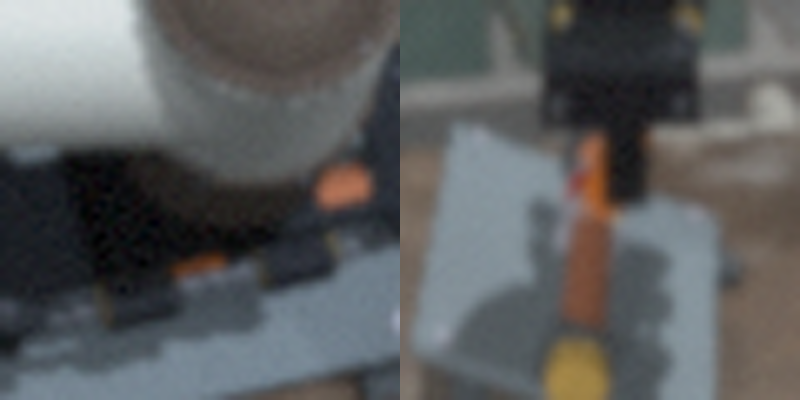

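It sits rigid at home: force went to 12 N with no motion. In the side crop the orange block at (595,170) is on the pipe. I'll relax the press, then slide toward the collar.

>>> jog_arm --rows '[[[-0.001,0,-0.0028,0],[0,0,0,0],[0,0.004,0,0],[0,0.004,0,0],[0,0.004,0,0],[0,0.003,0,0],[0,0,0,0],[0,0,0,0]]]'

```text
time_s: 17.95
tcp_pos: [0.6487, -0.1563, 0.1581]
ee_rot: [[0.971, 0.239, 0.004], [0.239, -0.971, 0.002], [0.005, -0.001, -1.0]]
wrist_force: [4.9, 6.3, 2.3]
gripper_width: 0.272
gripper_force: 30.0
```

>>> jog_arm --rows '[[[0.001,0.001,0,0],[0,0.001,0,0],[0,0.001,0,0],[0,0,0,0],[0,0,0,0]]]'

```text
time_s: 18.58
tcp_pos: [0.6496, -0.1586, 0.1583]
ee_rot: [[0.971, 0.239, 0.002], [0.239, -0.971, 0.003], [0.003, -0.002, -1.0]]
wrist_force: [3.0, 7.6, 4.2]
gripper_width: 0.276
gripper_force: 30.0
```

>>> jog_arm --rows '[[[0,0.001,0,0],[0,0.001,0,0],[0,0,0,0],[0,0,0,0]]]'

```text
time_s: 19.08
tcp_pos: [0.65, -0.1605, 0.1582]
ee_rot: [[0.971, 0.239, 0.002], [0.239, -0.971, 0.003], [0.003, -0.002, -1.0]]
wrist_force: [3.5, 7.9, 3.8]
gripper_width: 0.272
gripper_force: 30.0
```

>>> jog_arm --rows '[[[0,0.001,0,0],[0,0.001,0,0],[0,0,0,0],[0,0,0,0]]]'

```text
time_s: 19.58
tcp_pos: [0.6505, -0.1625, 0.1582]
ee_rot: [[0.971, 0.239, 0.002], [0.239, -0.971, 0.003], [0.003, -0.002, -1.0]]
wrist_force: [4.0, 7.2, 3.7]
gripper_width: 0.274
gripper_force: 30.0
```

>>> jog_arm --rows '[[[0,0.001,0,0],[0,0,0,0],[0,0,0,0]]]'

```text
time_s: 19.95
tcp_pos: [0.6508, -0.1635, 0.1582]
ee_rot: [[0.971, 0.239, 0.002], [0.239, -0.971, 0.003], [0.003, -0.002, -1.0]]
wrist_force: [4.3, 6.9, 5.3]
gripper_width: 0.271
gripper_force: 30.0
```

>>> jog_arm --rows '[[[0,0.001,0,0],[0,0,0,0],[0,0,0,0]]]'

```text
time_s: 20.32
tcp_pos: [0.651, -0.1645, 0.1582]
ee_rot: [[0.971, 0.239, 0.002], [0.239, -0.971, 0.003], [0.003, -0.002, -1.0]]
wrist_force: [4.2, 7.3, 4.9]
gripper_width: 0.273
gripper_force: 30.0
```

>>> jog_arm --rows '[[[0,0.001,0,0],[0,0,0,0],[0,0,0,0]]]'

```text
time_s: 20.7
tcp_pos: [0.6512, -0.1653, 0.1582]
ee_rot: [[0.971, 0.239, 0.002], [0.239, -0.971, 0.003], [0.003, -0.002, -1.0]]
wrist_force: [3.3, 7.9, 4.7]
gripper_width: 0.274
gripper_force: 30.0
```

>>> jog_arm --rows '[[[0,0.001,0,0],[0,0,0,0],[0,0,0,0]]]'

```text
time_s: 21.08
tcp_pos: [0.6513, -0.1655, 0.1582]
ee_rot: [[0.971, 0.239, 0.002], [0.239, -0.971, 0.004], [0.003, -0.003, -1.0]]
wrist_force: [1.9, 11.3, 4.7]
gripper_width: 0.273
gripper_force: 30.0
```

>>> jog_arm --rows '[[[0,0.001,0,0],[0,0,0,0],[0,0,0,0]]]'

```text
time_s: 21.45
tcp_pos: [0.6513, -0.1656, 0.1582]
ee_rot: [[0.971, 0.239, 0.001], [0.239, -0.971, 0.005], [0.002, -0.004, -1.0]]
wrist_force: [1.8, 13.0, 6.7]
gripper_width: 0.27
gripper_force: 30.0
```

The collar is felt: motion has stopped and the force is climbing. One more millimetre.

>>> jog_arm --rows '[[[0,0.001,0,0],[0,0,0,0],[0,0,0,0],[0,0,0,0]]]'

```text
time_s: 21.95
tcp_pos: [0.6513, -0.1658, 0.1582]
ee_rot: [[0.971, 0.239, 0.001], [0.239, -0.971, 0.006], [0.002, -0.006, -1.0]]
wrist_force: [2.2, 15.8, 6.8]
gripper_width: 0.276
gripper_force: 30.0
```

>>> jog_arm --rows '[[[0.001,-0.0015,-0.001,0],[0,-0.0015,-0.001,0],[0,0,0,0],[0,0,0,0]]]'

```text
time_s: 22.45
tcp_pos: [0.6515, -0.1653, 0.1584]
ee_rot: [[0.971, 0.238, -0.0], [0.238, -0.971, 0.003], [0.0, -0.003, -1.0]]
wrist_force: [4.6, 7.2, -0.6]
gripper_width: 0.276
gripper_force: 30.0
```

>>> jog_arm --rows '[[[0,0,0,0],[0,0,0,0],[0,0,0,0],[0,0,0,0]]]' --claw 0.55

```text
time_s: 22.95
tcp_pos: [0.6509, -0.1677, 0.1599]
ee_rot: [[0.971, 0.237, -0.001], [0.237, -0.971, -0.0], [-0.001, -0.0, -1.0]]
wrist_force: [0.5, 0.1, -0.0]
gripper_width: 0.54
gripper_force: 0.0
```

Released with no forces left on the wrist. Lift, move the arm aside and check.

>>> jog_arm --rows '[[[0,0,-0.01,0],[0,0,-0.02,0],[0,0,-0.03,0],[0,0,-0.04,0],[0,0,-0.04,0],[-0.03,-0.04,-0.02,0],[-0.04,-0.045,0,0],[-0.04,-0.045,0,0],[-0.04,-0.045,0,0],[-0.04,-0.045,0,0],[0,-0.05,0,0],[0,-0.05,0,0],[0,0,0,0],[0,0,0,0]]]'

```text
time_s: 24.7
tcp_pos: [0.3906, 0.0981, 0.3207]
ee_rot: [[0.971, 0.239, 0.001], [0.239, -0.971, 0.0], [0.001, -0.0, -1.0]]
wrist_force: [-0.5, -0.7, 0.1]
gripper_width: 0.552
gripper_force: 0.0
```

Run:
```python
from h import *
t=capture('top');s=capture('side')
r=lambda im,x,y:cv2.resize(im[y:y+60,x:x+60],(400,400),interpolation=cv2.INTER_CUBIC)[:,:,::-1]
cv2.imwrite('pics/z5.png',np.hstack([r(t,360,160),r(s,260,170)]))
print(sense()['time_s'],[ (b[0],b[1]) for b in blobs(t,(5,170,80),(22,255,255),(340,165,70,50))[0]],[ (b[0],b[1]) for b in blobs(s,(5,170,80),(22,255,255),(270,170,50,50))[0]])
```

```text
24.8 [(array([384.16, 194.52]), array([379, 190,  11,   9,  67], dtype=int32))] [(array([292.09, 196.98]), array([289, 190,   8,  14,  64], dtype=int32))]
```

View pics/z5.png

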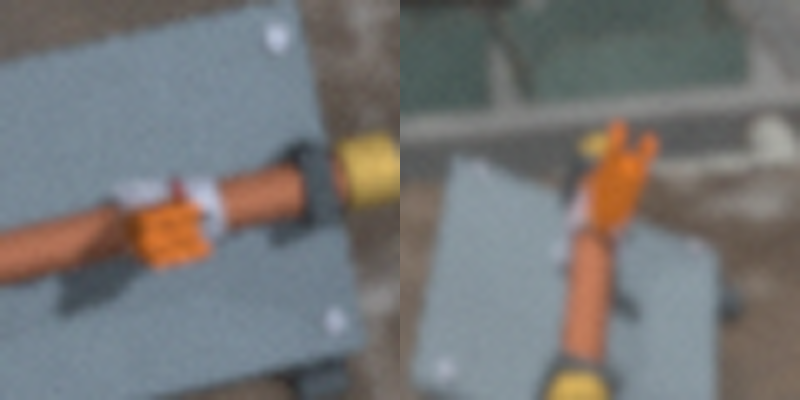

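The clip is snapped on, tilted square to the board, with its end against the collar's red face: top crop block at (170,235), red edge at (178,190). I'll hand it in.

```bash
python3 -c "
from station import *
print(finish_job())"
```

```text
the job is handed in; nothing more can be done
None
```

The orange clip is snapped home on the pipe and rests against the collar's red face after a push of about 9 N; the job is handed in with no result returned, and no contact with the bystanders was noticed.

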